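# Ring for the shop assistant and point out a gift set

## Robot

A 6-joint arm with a two-finger parallel gripper is mounted at the origin on a cart in front of the work surface, level with it; the furniture and walls round the work are solid. World frame = base frame: x ahead of the robot, y to its left, z up, the work surface at z = 0. Lengths are in m, angles in rad, forces in N, time in s.
With the tool pointing down it reaches from about 0.4 to 0.825 m from the base axis. Payload 7 kg.
Tool frame: the origin (TCP) lies at the centre of the arm's flange, where the gripper is bolted on; the fingertips stand 178 mm ahead of it and the grasp point (between the pads) lies 159 mm ahead of it; x points along the fingers, z is the direction in which the jaws open and shut, and the axes are right-handed (so a half turn about x gives the same grasp; the last joint's range is limited). The gripper opens to 88 mm and grips with 3 to 60 N. Pads are 19 mm wide; open, the fingers measure 130 mm over their backs; the gripper's body (78 mm by 193 mm) begins 47 mm behind the grasp point.
Start: joints at [1.54, 0.359, 0.012, 0, -1.224, -0.288], TCP at [0.212, 0.641, 0.405] pointing down, gripper open.
Joint ranges: [-3.07, 3.07], [-1.43, 2.12], [-1.02, 1.25], [-3.03, 1.67], [-3.05, -0], [-3.03, 3.03]. Speed limits (rad/s): [2.39, 2.39, 3.01, 3.14, 3.14, 3.14].

## Interface

Orientations are given as [roll, pitch, yaw] about the fixed x, y, z axes, in that order (R = Rz(yaw) Ry(pitch) Rx(roll)).
In Python, from station import telemetry, optics, job_done, finder gives the robot as it stands.
- The arm moves only by the tool play_rows, never from a script. Its argument "steps" is a list of rows, each an object of numbers: "gripper": the opening, from 0 (shut) to 1 (fully open); "tx", "ty", "tz": the shift along the tool's x, y, z in units of 25 mm (1.0 is 25 mm); "ax", "ay", "az": the turn, a rotation vector about the tool's x, y, z in units of 6 degrees (1.0 is 6 degrees). In form: [{"gripper": .., "tx": .., "ty": .., "tz": .., "ax": .., "ay": .., "az": ..}, ...]. A call has 1 to 20 rows; each row shifts and turns the commanded pose from where the row before left it, along the tool's axes as they then stand; what a row does not reach is not made up. A row lasts 1/12 s, in which the tool goes at most 41.7 mm and 7.16 degrees, less where a joint would pass 70% of its speed; a pose out of reach is approached as far as the arm can. A call is refused whole if a number of a shift passes 1 or a number of a turn 1, either way. A call with a gripper value outside its range is refused whole. The fingers move at their own pace and stop on an object; "newtons" is the grip in N (left out, the last holds). Time passes only in rows, so rows that do not move let the fingers close. It gives the time, the measured TCP pose, the force and the opening at its end, in the units of the state.
- telemetry.get_state(): the state, without advancing time (a new reading comes with each control period).
- optics.grab_frame(name): name is "scene" or "top" or "wrist"; returns the picture (420x560x3 uint8, red, green, blue); there is no depth.
- optics.calibration(name): a dict with "fx", "fy", "cx", "cy" (pixels), "T" (4x4, takes a point from camera to world coordinates); the wrist camera has in their place "mount" (4x4, takes a point from camera to tool coordinates, whose origin is the TCP and whose axes are the tool frame's). Camera axes: x right, y down, z forward; pixel columns grow to the right and rows downward; lengths in m; the calibration is good to about 2 mm. A picture is of the moment at which its call begins: read the wrist's pose just before it. calibration takes no time and is no camera call.
- job_done(): hands the job in, once; it reports no verdict.
Trained networks look in the newest picture that a camera, given by its name, has taken for a name from the list of things; names that differ only in an ending like _2 or _b are one class to them, and where a whole thing is asked for, a point or a joint stands for the part that bears it (a point fixed in the world has none). Each returns a list of dicts, best first, with "confidence" (0 to 1); they miss things now and then, are a little off and sometimes report something else, mostly with a low value. They report only what shows in the picture. A call takes as long as a camera call. They do not tell look-alikes from the thing itself.
- finder.look_for(query, camera): "extent" ([left, top, right, bottom] in pixels, round what is visible of it).
- finder.silhouettes(query, camera): "pixels" (420x560 bool, what is visible of it) and "extent" ([left, top, right, bottom] in pixels, round what is visible of it).
- finder.pinpoint(query, camera): "location" ([row, column] in pixels: a listed point, or the origin of a listed thing).
The state is a dict: "t": time; "q": joint angles; "qd": joint speeds; "joint_efforts": joint torques, N m; "eef_pos": TCP position; "ee_rot": TCP orientation; "force": force on the tool from outside, world axes, zero at the start; "moment": the same for the moment, N m; "width": finger opening in m.
Only numpy, scipy, OpenCV 4.12 (cv2) and the standard library are available. Lean on these libraries where they do the work, as an engineer would, in place of code of your own. Each camera call takes 0.05 s, during which the arm holds its last target.

## Task

Ring the counter bell by pressing its button all the way down with the fingertips and letting it spring back. Then show the assistant the gift set you want: point straight down at the red candle tin, fingertips a few centimetres above the middle of its lid, for two full seconds, and then point in the same way at the middle of the mug with the buildings drawn round it, for two seconds, and finish while still pointing at it. Touch none of the goods but the bell, do not shove or lift the bell, and always travel well above the other goods so that nothing else is pointed at.

Things in the scene. Friction and masses are not known exactly. Their poses are not given: they have to be found in the camera images.
- counter_bell: Brass dome counter bell on a black foot, 82 mm across, 61 mm tall, loose on the table. Origin at the centre of its underside, z up.
- bell_top (a point): Top of the bell's button at rest, on the bell's axis, 61 mm above the table. The button is a small upright knob 14 mm across standing 15 mm proud of the dome.
- counter_bell_button (a joint): Travel of the bell's button in m: 0 up, 0.004 fully down; it rings beyond 0.002; a spring (2 N per mm, so 4 N at 0.002 and 8 N fully down) brings it back.
- tin_fig: THE RED candle tin: a round tin with a red side band and pale grey lid, 64 mm across, 45 mm tall. Origin at the centre of its underside, z up. Loose.
- tin_fig_top (a point): Centre of the red tin's lid, 45 mm above the table.
- tin_salt: The BLUE candle tin, otherwise like the red one: 64 mm across, 45 mm tall. Not wanted. Origin at the centre of its underside. Loose.
- tin_salt_top (a point): Centre of the blue tin's lid, 45 mm above the table.
- mug_pavilion: THE PATTERNED mug: pale, with a row of arched buildings drawn round it, 80 mm across, 82 mm tall, open at the top, with one loop handle on its own -y side. Origin on the table under the middle of cup and handle together; z up. Loose.
- mug_pavilion_mouth (a point): Centre of that mug's open mouth, level with the rim, 82 mm above the table (16 mm to the +y side of the mug's origin).
- mug_cream: Plain cream mug without a pattern, not wanted, 78 mm across, 84 mm tall, open at the top, with one loop handle on its own -y side. Origin on the table under the middle of cup and handle together; z up. Loose.
- mug_cream_mouth (a point): Centre of that mug's open mouth, level with the rim, 84 mm above the table (16 mm to the +y side of the mug's origin).
- mug_white: Plain white mug without a pattern, not wanted, 74 mm across, 88 mm tall, open at the top, with one loop handle on its own -y side. Origin on the table under the middle of cup and handle together; z up. Loose.
- mug_white_mouth (a point): Centre of that mug's open mouth, level with the rim, 88 mm above the table (16 mm to the +y side of the mug's origin).
- butterfly_dish: Low round glass dish with a butterfly print, 93 mm across, 20 mm tall. Not wanted. Origin at the centre of its underside. Loose.
- butterfly_dish_top (a point): Middle of that dish at rim height, 20 mm above the table.
- glass_candle: Tall white glass candle painted with red, blue and green marks, 66 mm across, 101 mm tall. Not wanted. Origin at the centre of its underside. Loose.
- glass_candle_top (a point): Centre of that candle's top, 101 mm above the table.
- keepsake_box: Walnut keepsake box with a closed lid, 124 x 169 mm, 68 mm tall, standing still at the right. Not wanted. Origin at the centre of its underside. Fixed.
- soap_1: Wrapped cream soap bar, 52 x 78 mm, 26 mm tall. Not wanted. Origin at the centre of its underside. Fixed.
- soap_2: Wrapped soap bar with a green top, 52 x 78 mm, 26 mm tall. Not wanted. Origin at the centre of its underside. Fixed.
There are look-alikes about, which are no part of the job. What is shaped like the counter_bell but pink or turquoise is not meant.

How it is judged:
On the way, in this order (a step that is already met when the one before it is completed fails the run):
1. the bell's button is pressed down by the fingers, past 2 mm of its 4 mm (value of joint counter_bell_button above 0.002 m and contact force between the fingers and counter_bell above 0.2 N), for 0.02 s.
2. the fingers point at the red tin from above: the grasp point (about 19 mm behind the fingertips) within 25 mm of the lid's centre sideways and 12 to 95 mm above it, for 1.5 s, bell button back up (horizontal distance between the grasp point and tin_fig_top below 0.025 m and z of the grasp point in the frame of tin_fig_top between 0.012 and 0.095 m and value of joint counter_bell_button below 0.001 m and angle between the grasp point's own z axis and vertical above 2.3 rad), for 1.5 s.
3. the fingers point at the patterned mug likewise: within 25 mm of the centre of its mouth sideways and 12 to 95 mm above its rim, for 1.5 s (horizontal distance between the grasp point and mug_pavilion_mouth below 0.025 m and z of the grasp point in the frame of mug_pavilion_mouth between 0.012 and 0.095 m and value of joint counter_bell_button below 0.001 m and angle between the grasp point's own z axis and vertical above 2.3 rad), for 1.5 s.
At the end, for the whole second after the job is handed in: The grasp point is still within 25 mm sideways of the centre of the patterned mug's mouth and 12 to 95 mm above its rim, tool within about 45 degrees of straight down; the bell's button is up, the bell stands upright within 30 mm of its start, and all other goods are within 10 mm of theirs (all of step 3 and distance of counter_bell from where it was at the start of the episode below 0.03 m and angle between counter_bell's own z axis and vertical below 0.1 rad and distance of each of tin_fig, mug_pavilion, tin_salt, butterfly_dish, mug_cream, mug_white, glass_candle from where it was at the start of the episode below 0.01 m); the robot touches nothing.
It fails at once if one of the goods other than the bell is touched by fingers or arm (over 0.3 N) (contact force between any of the fingers, the arm and tin_fig above 0.3 N or contact force between any of the fingers, the arm and mug_pavilion above 0.3 N or contact force between any of the fingers, the arm and tin_salt above 0.3 N or contact force between any of the fingers, the arm and butterfly_dish above 0.3 N or contact force between any of the fingers, the arm and mug_cream above 0.3 N or contact force between any of the fingers, the arm and mug_white above 0.3 N or contact force between any of the fingers, the arm and glass_candle above 0.3 N or contact force between any of the fingers, the arm and keepsake_box above 0.3 N or contact force between any of the fingers, the arm and soap_1 above 0.3 N or contact force between any of the fingers, the arm and soap_2 above 0.3 N).
It fails at once if one of the goods is moved more than 10 mm (distance of any of tin_fig, mug_pavilion, tin_salt, butterfly_dish, mug_cream, mug_white, glass_candle from where it was at the start of the episode above 0.01 m).
It fails at once if the bell is lifted (over 10 mm), tipped, or shoved more than 30 mm (height (world z) of counter_bell above 0.01 m or angle between counter_bell's own z axis and vertical above 0.2 rad or distance of counter_bell from where it was at the start of the episode above 0.03 m).
It fails at once if the bell is hit or squeezed with more than 40 N (contact force between the fingers and counter_bell above 40 N).
It fails at once if the fingers pass low over one of the goods not wanted (grasp point within 25 mm of its middle and less than 95 mm above its top) ((horizontal distance between the grasp point and tin_salt_top below 0.025 m and z of the grasp point in the frame of tin_salt_top between -0.02 and 0.095 m) or (horizontal distance between the grasp point and butterfly_dish_top below 0.025 m and z of the grasp point in the frame of butterfly_dish_top between -0.02 and 0.095 m) or (horizontal distance between the grasp point and mug_cream_mouth below 0.025 m and z of the grasp point in the frame of mug_cream_mouth between -0.02 and 0.095 m) or (horizontal distance between the grasp point and mug_white_mouth below 0.025 m and z of the grasp point in the frame of mug_white_mouth between -0.02 and 0.095 m) or (horizontal distance between the grasp point and glass_candle_top below 0.025 m and z of the grasp point in the frame of glass_candle_top between -0.02 and 0.095 m)).
It also fails if it takes over 59 s, if anything falls off the work surface, if the arm or the gripper's body presses on something with over 40 N, if the wrist force passes 120 N, or if a joint passes its speed limit or range.

## Working session

There is one attempt and no reset: what is moved stays moved. The work goes in short steps, Python scripts to look and compute and a tool call to move; the robot and the scene stay as the last step left them, time stands still between calls to the robot, and variables do not carry over. Pictures are saved under pics/ and viewed, and the job is handed in when it is done.

Besides the shell and the picture viewer there is one more tool, called by a JSON object that holds its "op" and its "data", one argument or row to a line. play_rows: Moves the arm, as the interface text tells. Its arguments: {"type":"object","properties":{"steps":{"type":"array"},"newtons":{"type":"number"}},"required":["steps"]}

```bash
ls; mkdir -p pics; python3 - <<'E'
from station import telemetry, optics
import cv2
s=telemetry.get_state(); print(s)
for n in("scene","top","wrist"):
    cv2.imwrite(f"pics/{n}0.png",optics.grab_frame(n)[:,:,::-1]); c=optics.calibration(n); print(n,c)
E
```

```text
pics
{'t': 0.0, 'q': array([ 1.54007227e+00,  3.59386214e-01,  1.10299598e-02, -3.54409954e-04,
       -1.22409920e+00, -2.88129833e-01]), 'qd': array([ 0.00012737,  0.00084474,  0.00011128, -0.00027461,  0.0005953 ,
        0.0001804 ]), 'joint_efforts': array([-2.43899194e-04, -5.82708764e+01,  2.93058425e+01,  6.99742019e+00,
        6.92840738e-03, -1.74475194e-04]), 'eef_pos': array([0.21151763, 0.64078629, 0.40370953]), 'ee_rot': array([ 0.08998551,  1.56910406, -1.79978541]), 'force': array([0.75900293, 0.45842253, 0.22007799]), 'moment': array([ 0.02366644,  0.0577747 , -0.00143285]), 'width': 0.08770810353971387}
scene {'fx': 525.4184139570373, 'fy': 525.4184139570373, 'cx': 279.7626944952694, 'cy': 208.25013799625467, 'T': array([[ 0.76941667, -0.47785516,  0.42385426, -0.13923089],
       [-0.63864804, -0.56382911,  0.52366537, -0.80861694],
       [-0.01125483, -0.67361055, -0.73900078,  1.23087516],
       [ 0.        ,  0.        ,  0.        ,  1.        ]])}
top {'fx': 437.800809402263, 'fy': 437.800809402263, 'cx': 282.81521214063594, 'cy': 211.6278217370347, 'T': array([[ 0.02380952, -0.9814881 ,  0.19003743,  0.27128254],
       [-0.99969107, -0.02201861,  0.01153016,  0.0033399 ],
       [-0.00713236, -0.19025325, -0.98170914,  1.52937551],
       [ 0.        ,  0.        ,  0.        ,  1.        ]])}
wrist {'fx': 345.42388556839484, 'fy': 345.42388556839484, 'cx': 282.64396183631555, 'cy': 205.29568210342117, 'mount': array([[-3.42799382e-04, -2.77697868e-01,  9.60668401e-01,
         2.01922415e-02],
       [ 9.31255042e-04, -9.60668129e-01, -2.77697458e-01,
         7.58777035e-02],
       [ 9.99999508e-01,  7.99432775e-04,  5.87923981e-04,
         1.01209531e-03],
       [ 0.00000000e+00,  0.00000000e+00,  0.00000000e+00,
         1.00000000e+00]])}
```

View pics/scene0.png

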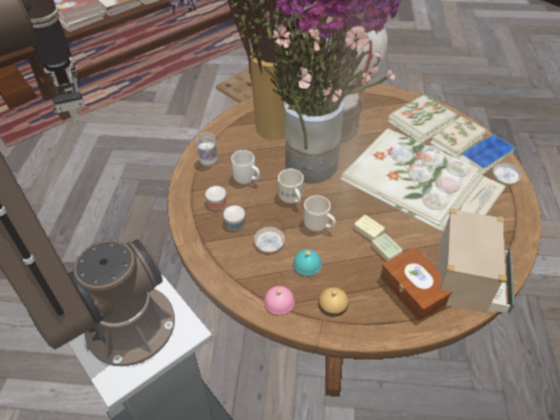

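View pics/top0.png

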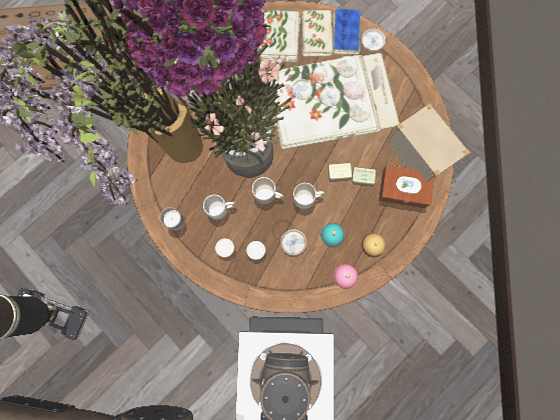

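View pics/wrist0.png

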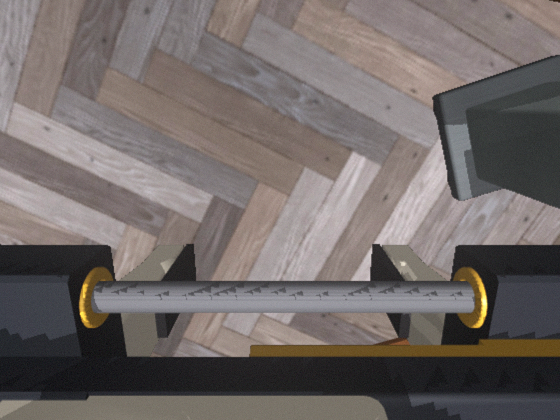

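```bash
cat > h.py <<'E'
import numpy as np, cv2
from scipy.spatial.transform import Rotation as R
from station import telemetry, optics, job_done, finder
def cam(n,s=None):
    c=optics.calibration(n)
    if n=="wrist":
        T=np.eye(4);T[:3,:3]=R.from_euler('xyz',s['ee_rot']).as_matrix();T[:3,3]=s['eef_pos']
        return c,T@c['mount']
    return c,c['T']
def ray(c,T,u,v,z):
    d=T[:3,:3]@np.array([(u-c['cx'])/c['fx'],(v-c['cy'])/c['fy'],1.]); o=T[:3,3]
    return o+d*(z-o[2])/d[2]
def proj(c,T,p):
    q=T[:3,:3].T@(np.asarray(p)-T[:3,3]); return q[0]/q[2]*c['fx']+c['cx'],q[1]/q[2]*c['fy']+c['cy']
E
python3 - <<'E'
from h import *
Z=dict(bell_top=.061,tin_fig_top=.045,tin_salt_top=.045,mug_pavilion_mouth=.082,mug_cream_mouth=.084,mug_white_mouth=.088,butterfly_dish_top=.02,glass_candle_top=.101,keepsake_box=0,soap_1=0)
for n in("top","scene"):
    optics.grab_frame(n); c,T=cam(n)
    for k,z in Z.items():
        for d in finder.pinpoint(k,n)[:4]:
            r,cc=d['location']; print(n,k,round(d['confidence'],2),np.round([cc,r]),ray(c,T,cc,r,z).round(3)[:2])
print(telemetry.get_state()['t'])
E
```

```text
top bell_top 0.91 [337. 233.] [ 0.485 -0.164]
top bell_top 0.6 [378. 241.] [ 0.463 -0.301]
top bell_top 0.58 [347. 272.] [ 0.355 -0.197]
top tin_fig_top 0.58 [210. 203.] [0.582 0.274]
top tin_fig_top 0.55 [227. 246.] [0.437 0.209]
top tin_salt_top 0.69 [256. 250.] [0.424 0.107]
top mug_pavilion_mouth 0.96 [261. 189.] [0.627 0.096]
top mug_pavilion_mouth 0.52 [401. 188.] [ 0.643 -0.38 ]
top mug_pavilion_mouth 0.2 [310. 195.] [ 0.612 -0.071]
top mug_cream_mouth 0.63 [304. 194.] [ 0.615 -0.05 ]
top mug_white_mouth 0.67 [209. 206.] [0.563 0.268]
top butterfly_dish_top 0.68 [296. 238.] [ 0.471 -0.028]
top butterfly_dish_top 0.47 [262. 188.] [0.646 0.098]
top glass_candle_top 0.96 [165. 215.] [0.527 0.411]
top keepsake_box 0.78 [404. 188.] [ 0.662 -0.41 ]
top keepsake_box 0.62 [254. 252.] [0.422 0.117]
top keepsake_box 0.51 [372. 244.] [ 0.458 -0.292]
top soap_1 0.73 [364. 177.] [ 0.702 -0.268]
top soap_1 0.56 [339. 174.] [ 0.712 -0.177]
scene bell_top 0.72 [280. 287.] [ 0.352 -0.196]
scene bell_top 0.64 [332. 288.] [ 0.455 -0.288]
scene bell_top 0.59 [292. 198.] [0.585 0.028]
scene bell_top 0.58 [307. 248.] [ 0.494 -0.147]
scene tin_fig_top 0.7 [217. 192.] [0.435 0.214]
scene tin_fig_top 0.59 [268. 235.] [ 0.446 -0.028]
scene tin_salt_top 0.67 [269. 240.] [ 0.437 -0.046]
scene tin_salt_top 0.66 [232. 212.] [0.42  0.112]
scene mug_pavilion_mouth 0.58 [290. 177.] [0.63  0.086]
scene mug_cream_mouth 0.8 [318. 204.] [ 0.618 -0.056]
scene mug_white_mouth 0.64 [241. 160.] [0.555 0.244]
scene butterfly_dish_top 0.97 [271. 234.] [ 0.469 -0.012]
scene glass_candle_top 0.58 [206. 139.] [0.521 0.39 ]
scene keepsake_box 0.93 [414. 293.] [ 0.647 -0.417]
scene keepsake_box 0.21 [387. 250.] [ 0.703 -0.268]
scene soap_1 0.63 [389. 250.] [ 0.706 -0.273]
scene soap_1 0.6 [368. 232.] [ 0.709 -0.182]
1.25
```

```bash
python3 - <<'E'
from h import *
a=cv2.imread("pics/scene0.png"); cv2.imwrite("pics/s1.png",cv2.resize(a[120:320,180:360],None,fx=4,fy=3.0*4/3,interpolation=cv2.INTER_CUBIC)[:800][:600])
b=cv2.imread("pics/top0.png"); cv2.imwrite("pics/t1.png",cv2.resize(b[165:300,150:420],None,fx=2.9,fy=2.9,interpolation=cv2.INTER_CUBIC))
E
```

```text
(no output)
```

View pics/s1.png

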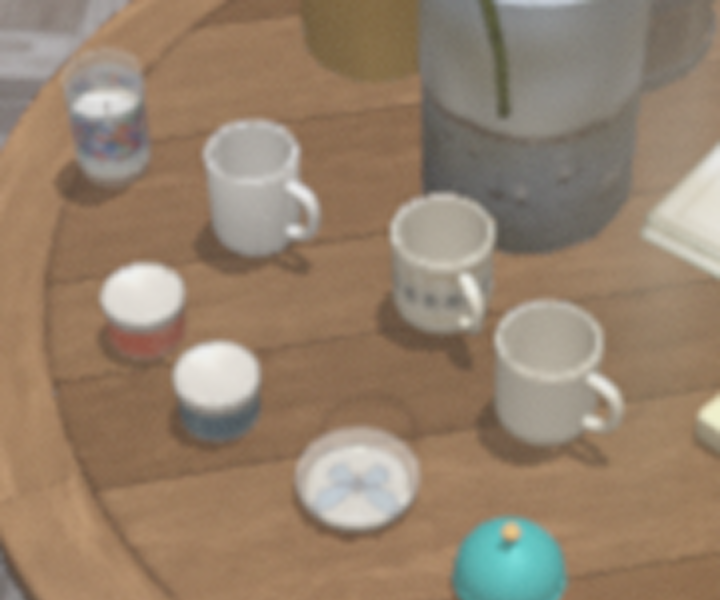

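View pics/t1.png

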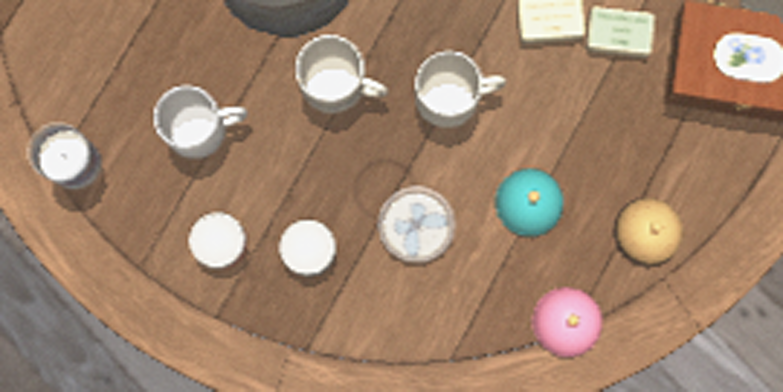

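```bash
python3 - <<'E'
from h import *
for n,l in dict(top=dict(bell=(375.9,244,.061),tin=(224.8,247.8,.045),mug=(264.1,189.8,.082)),scene=dict(bell=(335,290.5,.061),tin=(216,194,.045),mug=(290.5,178,.082))).items():
    c,T=cam(n)
    for k,(u,v,z) in l.items(): print(n,k,ray(c,T,u,v,z).round(4))
c,T=cam("top"); print(ray(c,T,249,178,0))
c,T=cam("scene"); print(ray(c,T,312,181,0),[ray(c,T,u,181,0)[:2] for u in(285,340)])
a=cv2.imread("pics/scene0.png"); cv2.imwrite("pics/s2.png",cv2.resize(a[0:200,220:420],None,fx=3,fy=3,interpolation=cv2.INTER_CUBIC))
b=cv2.imread("pics/top0.png"); cv2.imwrite("pics/t2.png",cv2.resize(b[0:200,120:320],None,fx=3,fy=3,interpolation=cv2.INTER_CUBIC))
E
```

```text
top bell [ 0.4517 -0.295   0.061 ]
top tin [0.4289 0.2151 0.045 ]
top mug [0.6256 0.0858 0.082 ]
scene bell [ 0.4556 -0.2992  0.061 ]
scene tin [0.4269 0.2076 0.045 ]
scene mug [0.6269 0.0821 0.082 ]
[0.6883599  0.14643848 0.        ]
[0.72677729 0.08861485 0.        ] [array([0.65837676, 0.14671746]), array([0.79759269, 0.02846094])]
```

View pics/s2.png

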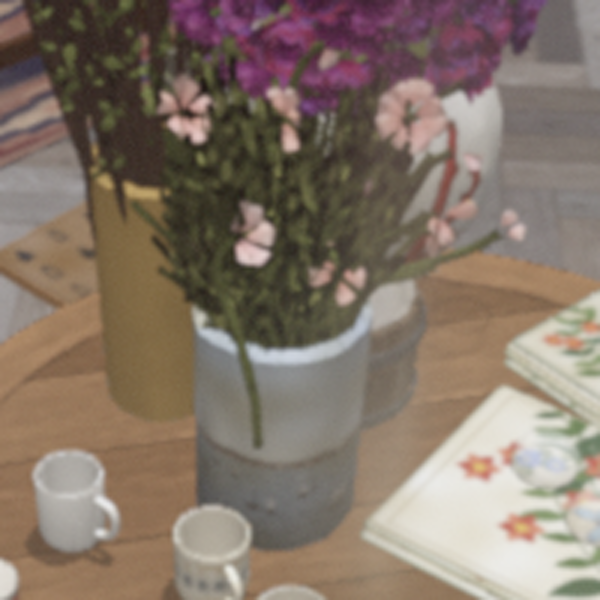

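View pics/t2.png

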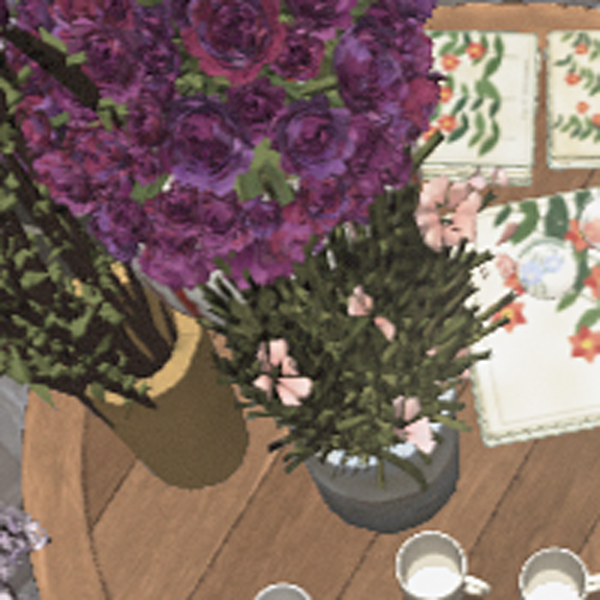

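```bash
python3 - <<'E'
from h import *
from scipy.optimize import least_squares
def tri(a,b):
    def f(p): return np.r_[np.array(proj(*cam("scene"),p))-a,np.array(proj(*cam("top"),p))-b]
    r=least_squares(f,[.7,.1,.2]); print(r.x.round(3),r.fun.round(1))
tri((305,81.7),(258.3,144)); tri((281.7,36.7),(215,124)); tri((306.7,148),(261.7,161.7)); tri((335,95),(274,120))
tri((335,95),(258,144)) 
tri((312,119),(248,155))  # vase front rim
E
```

```text
[0.674 0.085 0.412] [-1.3  0.4  0.7 -1.2]
[0.69  0.192 0.494] [ 0.8 -0.2 -0.4  0.6]
[0.701 0.093 0.156] [ 0.1 -0.  -0.   0.1]
[0.766 0.05  0.347] [ 0.6 -0.2 -0.3  0.5]
[0.735 0.073 0.334] [-13.2   4.    7.5 -11.8]
[0.717 0.119 0.238] [-6.7  1.9  3.7 -6. ]
```

```bash
python3 - <<'E'
from h import *
s=telemetry.get_state(); M=R.from_euler('xyz',s['ee_rot']).as_matrix(); print(M.round(3)); print(s['eef_pos'],s['q'])
c,T=cam("top"); cs,Ts=cam("scene")
for u,v in((125,200),(100,165),(60,130),(130,150)):
  for z in(.1,.2,.3,.4,.5,.6,.7):
    p=ray(c,T,u,v,z); print((u,v),p.round(2),np.round(proj(cs,Ts,p)))
E
```

```text
[[ 0.     0.95  -0.313]
 [-0.    -0.313 -0.95 ]
 [-1.     0.     0.   ]]
[0.211561   0.64095888 0.40464367] [ 1.54011775e+00  3.58614590e-01  1.18795467e-02  4.37765437e-06
 -1.22411861e+00 -2.88095047e-01]
(125, 200) [0.58 0.55 0.1 ] [193. 110.]
(125, 200) [0.55 0.51 0.2 ] [190.  94.]
(125, 200) [0.53 0.47 0.3 ] [187.  75.]
(125, 200) [0.51 0.44 0.4 ] [183.  54.]
(125, 200) [0.49 0.4  0.5 ] [179.  30.]
(125, 200) [0.47 0.36 0.6 ] [173.   2.]
(125, 200) [0.45 0.32 0.7 ] [168. -30.]
(100, 165) [0.7  0.65 0.1 ] [206.  85.]
(100, 165) [0.67 0.6  0.2 ] [203.  70.]
(100, 165) [0.64 0.56 0.3 ] [199.  52.]
(100, 165) [0.61 0.51 0.4 ] [196.  33.]
(100, 165) [0.58 0.47 0.5 ] [191.  10.]
(100, 165) [0.55 0.42 0.6 ] [186. -15.]
(100, 165) [0.52 0.38 0.7 ] [180. -46.]
(60, 130) [0.82 0.8  0.1 ] [210.  56.]
(60, 130) [0.78 0.74 0.2 ] [207.  42.]
(60, 130) [0.74 0.69 0.3 ] [204.  27.]
(60, 130) [0.7  0.63 0.4 ] [200.   9.]
(60, 130) [0.67 0.58 0.5 ] [196. -12.]
(60, 130) [0.63 0.52 0.6 ] [191. -36.]
(60, 130) [0.59 0.46 0.7 ] [185. -64.]
(130, 150) [0.75 0.55 0.1 ] [234.  91.]
(130, 150) [0.72 0.51 0.2 ] [230.  75.]
(130, 150) [0.68 0.47 0.3 ] [226.  58.]
(130, 150) [0.65 0.43 0.4 ] [222.  38.]
(130, 150) [0.62 0.4  0.5 ] [217.  15.]
(130, 150) [0.58 0.36 0.6 ] [211. -11.]
(130, 150) [0.55 0.32 0.7 ] [204. -42.]
```

{"op": "play_rows", "data": {
  "steps": [
    {"gripper": 0,"ty": 0.43,"tz": 0.86},
    {"gripper": 0,"ty": 0.43,"tz": 0.86},
    {"gripper": 0,"ty": 0.43,"tz": 0.86},
    {"gripper": 0,"ty": 0.43,"tz": 0.86},
    {"gripper": 0,"ty": 0.43,"tz": 0.86},
    {"gripper": 0,"ty": 0.43,"tz": 0.86},
    {"gripper": 0,"ty": 0.43,"tz": 0.86},
    {"gripper": 0,"ty": 0.43,"tz": 0.86},
    {"gripper": 0,"ty": 0.82,"tz": 0.78},
    {"gripper": 0,"ty": 0.82,"tz": 0.78},
    {"gripper": 0,"ty": 0.82,"tz": 0.78},
    {"gripper": 0,"ty": 0.82,"tz": 0.78},
    {"gripper": 0,"ty": 0.82,"tz": 0.78},
    {"gripper": 0,"ty": 0.82,"tz": 0.78},
    {"gripper": 0,"ty": 0.82,"tz": 0.78},
    {"gripper": 0,"ty": 0.82,"tz": 0.78},
    {"gripper": 0,"ty": 0.82,"tz": 0.78},
    {"gripper": 0,"ty": 0.82,"tz": 0.78},
    {"gripper": 0,"ty": 0.82,"tz": 0.78},
    {"gripper": 0,"ty": 0.82,"tz": 0.78}
  ],
  "newtons": 20
}}

```text
invalid input
```

{"op": "play_rows", "data": {
  "steps": [
    {"gripper": 0,"tx": 0,"ty": 0.43,"tz": 0.86,"ax": 0,"ay": 0,"az": 0},
    {"gripper": 0,"tx": 0,"ty": 0.43,"tz": 0.86,"ax": 0,"ay": 0,"az": 0},
    {"gripper": 0,"tx": 0,"ty": 0.43,"tz": 0.86,"ax": 0,"ay": 0,"az": 0},
    {"gripper": 0,"tx": 0,"ty": 0.43,"tz": 0.86,"ax": 0,"ay": 0,"az": 0},
    {"gripper": 0,"tx": 0,"ty": 0.43,"tz": 0.86,"ax": 0,"ay": 0,"az": 0},
    {"gripper": 0,"tx": 0,"ty": 0.43,"tz": 0.86,"ax": 0,"ay": 0,"az": 0},
    {"gripper": 0,"tx": 0,"ty": 0.43,"tz": 0.86,"ax": 0,"ay": 0,"az": 0},
    {"gripper": 0,"tx": 0,"ty": 0.43,"tz": 0.86,"ax": 0,"ay": 0,"az": 0}
  ],
  "newtons": 20
}}

```text
t: 1.92
eef_pos: [0.2394, 0.4494, 0.4048]
ee_rot: [-2.996, 1.57, 1.397]
force: [0.7, 0.2, 1.0]
width: 0.04
```

Good; all keys needed. Segment B.

{"op": "play_rows", "data": {
  "steps": [
    {"gripper": 0,"tx": 0,"ty": 0.82,"tz": 0.78,"ax": 0,"ay": 0,"az": 0},
    {"gripper": 0,"tx": 0,"ty": 0.82,"tz": 0.78,"ax": 0,"ay": 0,"az": 0},
    {"gripper": 0,"tx": 0,"ty": 0.82,"tz": 0.78,"ax": 0,"ay": 0,"az": 0},
    {"gripper": 0,"tx": 0,"ty": 0.82,"tz": 0.78,"ax": 0,"ay": 0,"az": 0},
    {"gripper": 0,"tx": 0,"ty": 0.82,"tz": 0.78,"ax": 0,"ay": 0,"az": 0},
    {"gripper": 0,"tx": 0,"ty": 0.82,"tz": 0.78,"ax": 0,"ay": 0,"az": 0},
    {"gripper": 0,"tx": 0,"ty": 0.82,"tz": 0.78,"ax": 0,"ay": 0,"az": 0},
    {"gripper": 0,"tx": 0,"ty": 0.82,"tz": 0.78,"ax": 0,"ay": 0,"az": 0},
    {"gripper": 0,"tx": 0,"ty": 0.82,"tz": 0.78,"ax": 0,"ay": 0,"az": 0},
    {"gripper": 0,"tx": 0,"ty": 0.82,"tz": 0.78,"ax": 0,"ay": 0,"az": 0},
    {"gripper": 0,"tx": 0,"ty": 0.82,"tz": 0.78,"ax": 0,"ay": 0,"az": 0},
    {"gripper": 0,"tx": 0,"ty": 0.82,"tz": 0.78,"ax": 0,"ay": 0,"az": 0}
  ]
}}

```text
t: 2.92
eef_pos: [0.3999, 0.15, 0.4051]
ee_rot: [2.688, 1.57, 0.798]
force: [0.1, 0.3, 0.5]
width: 0.0002
```

{"op": "play_rows", "data": {
  "steps": [
    {"gripper": 0,"tx": 0,"ty": 0.5,"tz": 0.89,"ax": 0,"ay": 0,"az": 0},
    {"gripper": 0,"tx": 0,"ty": 0.5,"tz": 0.89,"ax": 0,"ay": 0,"az": 0},
    {"gripper": 0,"tx": 0,"ty": 0.5,"tz": 0.89,"ax": 0,"ay": 0,"az": 0},
    {"gripper": 0,"tx": 0,"ty": 0.5,"tz": 0.89,"ax": 0,"ay": 0,"az": 0},
    {"gripper": 0,"tx": 0,"ty": 0.5,"tz": 0.89,"ax": 0,"ay": 0,"az": 0},
    {"gripper": 0,"tx": 0,"ty": 0.5,"tz": 0.89,"ax": 0,"ay": 0,"az": 0},
    {"gripper": 0,"tx": 0,"ty": 0.5,"tz": 0.89,"ax": 0,"ay": 0,"az": 0},
    {"gripper": 0,"tx": 0,"ty": 0.5,"tz": 0.89,"ax": 0,"ay": 0,"az": 0},
    {"gripper": 0,"tx": 0,"ty": 0.5,"tz": 0.89,"ax": 0,"ay": 0,"az": 0},
    {"gripper": 0,"tx": 0,"ty": 0.5,"tz": 0.89,"ax": 0,"ay": 0,"az": 0}
  ]
}}

```text
t: 3.75
eef_pos: [0.4485, -0.1005, 0.405]
ee_rot: [2.075, 1.57, 0.185]
force: [0.5, 0.4, -0.1]
width: 0.0004
```

```bash
python3 - <<'E'
from h import *
s=telemetry.get_state(); M=R.from_euler('xyz',s['ee_rot']).as_matrix(); print(M.round(3),s['t']); print(s['eef_pos'],s['q'],s['width'])
im=optics.grab_frame("wrist"); cv2.imwrite("pics/w1.png",im[:,:,::-1])
c,T=cam("wrist",s)
for n,p in dict(bell=(.453,-.297,.061),tin=(.428,.211,.045),mug=(.626,.084,.082)).items(): print(n,proj(c,T,p))
E
```

```text
[[ 0.001  0.95  -0.313]
 [ 0.    -0.313 -0.95 ]
 [-1.     0.001 -0.   ]] 3.75
[ 0.44849448 -0.10045463  0.40500235] [ 2.10151699e-01 -4.79259530e-03 -4.40001881e-01  2.32238435e-05
 -1.13474232e+00  1.04187918e+00] 0.00043647233838354176
bell (np.float64(485.31885392103516), np.float64(117.38948559938446))
tin (np.float64(18.54418586007756), np.float64(288.0308321863561))
mug (np.float64(-1.9116315076979618), np.float64(60.89123648916703))
```

View pics/w1.png

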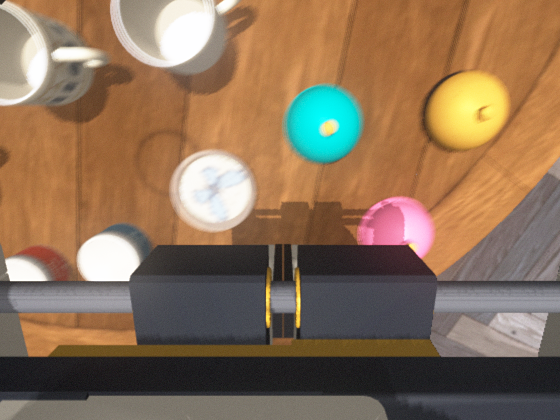

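```bash
python3 - <<'E'
from h import *
s=telemetry.get_state(); c,T=cam("wrist",s)
im=cv2.imread("pics/w1.png"); cv2.imwrite("pics/w1b.png",cv2.resize(im[60:170,410:530],None,fx=5,fy=5,interpolation=cv2.INTER_CUBIC))
print(ray(c,T,484,113,.061), ray(c,T,484,113,.0575))
E
```

```text
[ 0.45760749 -0.29921075  0.061     ] [ 0.45692259 -0.30106721  0.0575    ]
```

View pics/w1b.png

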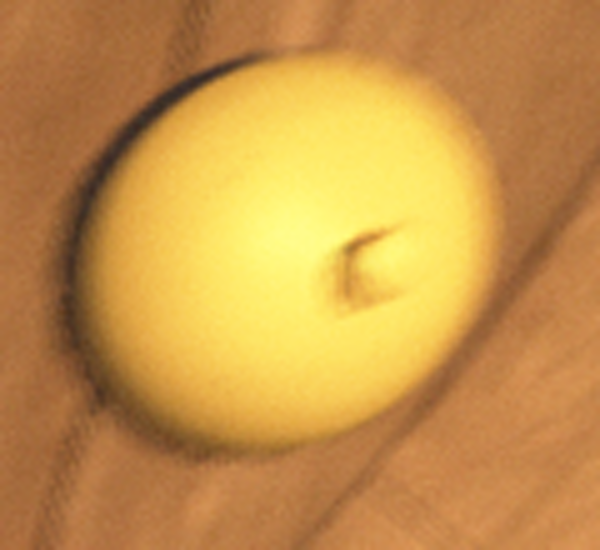

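{"op": "play_rows", "data": {
  "steps": [
    {"gripper": 0,"tx": 0,"ty": 0,"tz": 0,"ax": 1,"ay": 0,"az": 0},
    {"gripper": 0,"tx": 0,"ty": 0,"tz": 0,"ax": 1,"ay": 0,"az": 0},
    {"gripper": 0,"tx": 0,"ty": 0,"tz": 0,"ax": 1,"ay": 0,"az": 0},
    {"gripper": 0,"tx": 0,"ty": 0,"tz": 0,"ax": 1,"ay": 0,"az": 0},
    {"gripper": 0,"tx": 0,"ty": 0,"tz": 0,"ax": 1,"ay": 0,"az": 0},
    {"gripper": 0,"tx": 0,"ty": 0,"tz": 0,"ax": 1,"ay": 0,"az": 0},
    {"gripper": 0,"tx": 0,"ty": 0,"tz": 0,"ax": 1,"ay": 0,"az": 0},
    {"gripper": 0,"tx": 0,"ty": 0,"tz": 0,"ax": 1,"ay": 0,"az": 0},
    {"gripper": 0,"tx": 0,"ty": 0,"tz": 0,"ax": 1,"ay": 0,"az": 0},
    {"gripper": 0,"tx": 0,"ty": 0,"tz": 0,"ax": 1,"ay": 0,"az": 0},
    {"gripper": 0,"tx": 0,"ty": 0,"tz": 0,"ax": 1,"ay": 0,"az": 0},
    {"gripper": 0,"tx": 0,"ty": 0,"tz": 0,"ax": 1,"ay": 0,"az": 0},
    {"gripper": 0,"tx": 0,"ty": 0,"tz": 0,"ax": 1,"ay": 0,"az": 0},
    {"gripper": 0,"tx": 0,"ty": 0,"tz": 0,"ax": 1,"ay": 0,"az": 0},
    {"gripper": 0,"tx": 0,"ty": 0,"tz": 0,"ax": 1,"ay": 0,"az": 0},
    {"gripper": 0,"tx": 0,"ty": 0,"tz": 0,"ax": 1,"ay": 0,"az": 0},
    {"gripper": 0,"tx": 0,"ty": 0,"tz": 0,"ax": 1,"ay": 0,"az": 0},
    {"gripper": 0,"tx": 0,"ty": 0,"tz": 0,"ax": 1,"ay": 0,"az": 0}
  ]
}}

```text
t: 5.3
eef_pos: [0.4485, -0.0991, 0.4048]
ee_rot: [-2.42, 1.57, 0.084]
force: [-0.6, -0.1, -0.6]
width: 0.0005
```

{"op": "play_rows", "data": {
  "steps": [
    {"gripper": 0,"tx": 0,"ty": 0,"tz": 0,"ax": 1,"ay": 0,"az": 0},
    {"gripper": 0,"tx": 0,"ty": 0,"tz": 0,"ax": 1,"ay": 0,"az": 0},
    {"gripper": 0,"tx": 0,"ty": 0,"tz": 0,"ax": 1,"ay": 0,"az": 0},
    {"gripper": 0,"tx": 0,"ty": 0,"tz": 0,"ax": 1,"ay": 0,"az": 0},
    {"gripper": 0,"tx": 0,"ty": 0,"tz": 0,"ax": 1,"ay": 0,"az": 0},
    {"gripper": 0,"tx": 0,"ty": 0,"tz": 0,"ax": 1,"ay": 0,"az": 0},
    {"gripper": 0,"tx": 0,"ty": 0,"tz": 0,"ax": 1,"ay": 0,"az": 0},
    {"gripper": 0,"tx": 0,"ty": 0,"tz": 0,"ax": 1,"ay": 0,"az": 0},
    {"gripper": 0,"tx": 0,"ty": 0,"tz": 0,"ax": 1,"ay": 0,"az": 0},
    {"gripper": 0,"tx": 0,"ty": -0.28,"tz": -1,"ax": 0,"ay": 0,"az": 0},
    {"gripper": 0,"tx": 0,"ty": -0.28,"tz": -1,"ax": 0,"ay": 0,"az": 0},
    {"gripper": 0,"tx": 0,"ty": -0.28,"tz": -1,"ax": 0,"ay": 0,"az": 0},
    {"gripper": 0,"tx": 0,"ty": -0.28,"tz": -1,"ax": 0,"ay": 0,"az": 0},
    {"gripper": 0,"tx": 0,"ty": -0.28,"tz": -1,"ax": 0,"ay": 0,"az": 0},
    {"gripper": 0,"tx": 0,"ty": -0.28,"tz": -1,"ax": 0,"ay": 0,"az": 0},
    {"gripper": 0,"tx": 0,"ty": -0.28,"tz": -1,"ax": 0,"ay": 0,"az": 0},
    {"gripper": 0,"tx": 0,"ty": -0.28,"tz": -1,"ax": 0,"ay": 0,"az": 0}
  ]
}}

```text
t: 6.72
eef_pos: [0.5038, -0.3007, 0.4047]
ee_rot: [-1.815, 1.571, -0.249]
force: [-0.1, 0.8, 0.4]
width: 0.0007
```

```bash
python3 - <<'E'
from h import *
s=telemetry.get_state(); M=R.from_euler('xyz',s['ee_rot']).as_matrix(); print(M.round(3),s['t']); print(s['eef_pos'],s['q'],s['width'])
im=optics.grab_frame("wrist"); cv2.imwrite("pics/w2.png",im[:,:,::-1])
c,T=cam("wrist",s)
print(proj(c,T,(.456,-.299,.061)))
for d in finder.pinpoint("bell_top","wrist"): r,q=d['location'];print(d['confidence'],q,r,ray(c,T,q,r,.061))
E
```

```text
[[ 0.    -1.     0.005]
 [-0.     0.005  1.   ]
 [-1.    -0.    -0.   ]] 6.7167
[ 0.50383519 -0.30067033  0.40473269] [-2.05014276e-01  2.14464977e-01 -1.88843732e-01  1.29374542e-05
 -1.16721651e+00 -1.37044203e+00] 0.0006647024589929603
(np.float64(285.6762630198983), np.float64(135.425773444198))
0.86 281.9 133.8 [ 0.45451641 -0.30247182  0.061     ]
0.78 435.1 168.5 [ 0.48728047 -0.15773897  0.061     ]
```

View pics/w2.png

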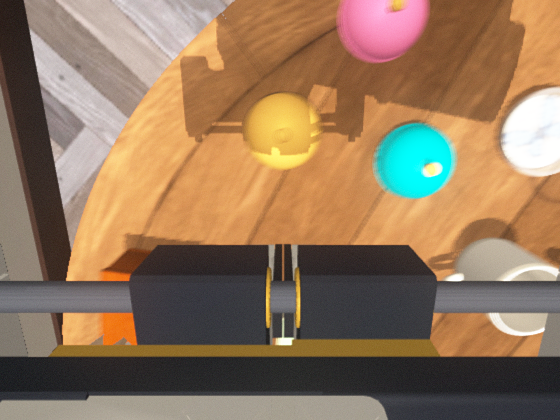

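{"op": "play_rows", "data": {
  "steps": [
    {"gripper": 0,"tx": 0,"ty": 0.98,"tz": 0,"ax": 0,"ay": 0,"az": 0},
    {"gripper": 0,"tx": 0,"ty": 0.98,"tz": 0,"ax": 0,"ay": 0,"az": 0},
    {"gripper": 0,"tx": 0.9,"ty": 0,"tz": 0,"ax": 0,"ay": 0,"az": 0},
    {"gripper": 0,"tx": 0.9,"ty": 0,"tz": 0,"ax": 0,"ay": 0,"az": 0},
    {"gripper": 0,"tx": 0.9,"ty": 0,"tz": 0,"ax": 0,"ay": 0,"az": 0},
    {"gripper": 0,"tx": 0.9,"ty": 0,"tz": 0,"ax": 0,"ay": 0,"az": 0},
    {"gripper": 0,"tx": 0.9,"ty": 0,"tz": 0,"ax": 0,"ay": 0,"az": 0},
    {"gripper": 0,"tx": 0.9,"ty": 0,"tz": 0,"ax": 0,"ay": 0,"az": 0},
    {"gripper": 0,"tx": 0.6,"ty": 0,"tz": 0,"ax": 0,"ay": 0,"az": 0},
    {"gripper": 0,"tx": 0,"ty": 0,"tz": 0,"ax": 0,"ay": 0,"az": 0},
    {"gripper": 0,"tx": 0,"ty": 0,"tz": 0,"ax": 0,"ay": 0,"az": 0}
  ]
}}

```text
t: 7.73
eef_pos: [0.4546, -0.2988, 0.2545]
ee_rot: [1.439, 1.569, 3.006]
force: [0.4, -0.9, 0.9]
width: -0.0001
```

```bash
python3 - <<'E'
from h import *
s=telemetry.get_state(); print(s['t'],s['eef_pos'],s['force'])
for n,b in dict(wrist=(0,420,0,560),top=(200,280,330,430),scene=(230,330,280,400)).items():
    im=optics.grab_frame(n)[:,:,::-1]; a=im[b[0]:b[1],b[2]:b[3]]
    k=1 if n=="wrist" else 5
    cv2.imwrite(f"pics/{n}3.png",cv2.resize(a,None,fx=k,fy=k,interpolation=cv2.INTER_CUBIC))
E
```

```text
7.7333 [ 0.45456817 -0.29880291  0.25451118] [ 0.44036355 -0.91649141  0.89015631]
```

View pics/wrist3.png

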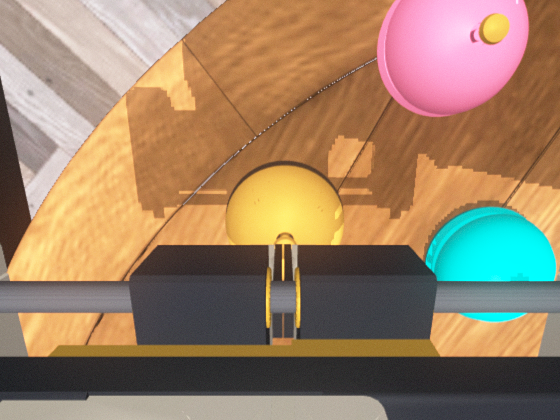

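View pics/scene3.png

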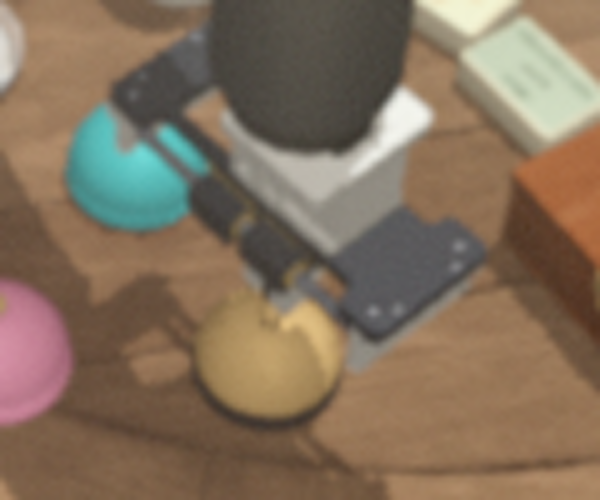

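```bash
python3 - <<'E'
from h import *
s=telemetry.get_state();c,T=cam("wrist",s)
im=cv2.imread("pics/wrist3.png"); cv2.imwrite("pics/w3b.png",cv2.resize(im[200:350,230:340],None,fx=5,fy=4,interpolation=cv2.INTER_CUBIC))
for x in(.444,.449,.454,.459): print(x,np.round(proj(c,T,(x,-.3,.061)),1))
p=s['eef_pos']+[0,0,-.178]; print(np.round(proj(c,T,p),1))
E
```

```text
0.444 [283.6 227.2]
0.449 [283.6 235.9]
0.454 [283.6 244.5]
0.459 [283.6 253. ]
[285.4 260.1]
```

View pics/w3b.png

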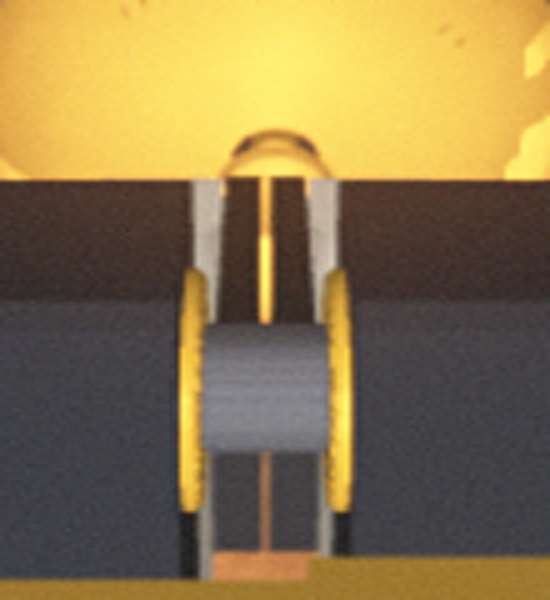

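{"op": "play_rows", "data": {
  "steps": [
    {"gripper": 0,"tx": 0.3,"ty": 0,"tz": 0,"ax": 0,"ay": 0,"az": 0},
    {"gripper": 0,"tx": 0.2,"ty": 0,"tz": 0,"ax": 0,"ay": 0,"az": 0},
    {"gripper": 0,"tx": 0.1,"ty": 0,"tz": 0,"ax": 0,"ay": 0,"az": 0},
    {"gripper": 0,"tx": 0,"ty": 0,"tz": 0,"ax": 0,"ay": 0,"az": 0},
    {"gripper": 0,"tx": 0,"ty": 0,"tz": 0,"ax": 0,"ay": 0,"az": 0}
  ]
}}

```text
t: 8.3
eef_pos: [0.4546, -0.2991, 0.2395]
ee_rot: [1.44, 1.57, 3.006]
force: [0.4, -0.8, -0.0]
width: 0.0004
```

{"op": "play_rows", "data": {
  "steps": [
    {"gripper": 0,"tx": 0.05,"ty": 0,"tz": 0,"ax": 0,"ay": 0,"az": 0},
    {"gripper": 0,"tx": 0,"ty": 0,"tz": 0,"ax": 0,"ay": 0,"az": 0},
    {"gripper": 0,"tx": 0,"ty": 0,"tz": 0,"ax": 0,"ay": 0,"az": 0}
  ]
}}

```text
t: 8.55
eef_pos: [0.4547, -0.2992, 0.2386]
ee_rot: [-2.099, 1.571, -0.533]
force: [-0.4, -0.5, 2.4]
width: 0.0008
```

{"op": "play_rows", "data": {
  "steps": [
    {"gripper": 0,"tx": 0.05,"ty": 0,"tz": 0,"ax": 0,"ay": 0,"az": 0},
    {"gripper": 0,"tx": 0,"ty": 0,"tz": 0,"ax": 0,"ay": 0,"az": 0},
    {"gripper": 0,"tx": 0,"ty": 0,"tz": 0,"ax": 0,"ay": 0,"az": 0}
  ]
}}

```text
t: 8.8
eef_pos: [0.4547, -0.2992, 0.2374]
ee_rot: [-2.301, 1.57, -0.735]
force: [-0.1, 0.1, 4.2]
width: 0.0007
```

Contact as expected (about 2 N per mm). Press on to the end of travel.

{"op": "play_rows", "data": {
  "steps": [
    {"gripper": 0,"tx": 0.05,"ty": 0,"tz": 0,"ax": 0,"ay": 0,"az": 0},
    {"gripper": 0,"tx": 0.05,"ty": 0,"tz": 0,"ax": 0,"ay": 0,"az": 0},
    {"gripper": 0,"tx": 0,"ty": 0,"tz": 0,"ax": 0,"ay": 0,"az": 0},
    {"gripper": 0,"tx": 0,"ty": 0,"tz": 0,"ax": 0,"ay": 0,"az": 0}
  ]
}}

```text
t: 9.13
eef_pos: [0.4547, -0.2992, 0.2353]
ee_rot: [-2.316, 1.57, -0.75]
force: [-2.1, 2.0, 9.5]
width: 0.0004
```

{"op": "play_rows", "data": {
  "steps": [
    {"gripper": 0,"tx": 0.04,"ty": 0,"tz": 0,"ax": 0,"ay": 0,"az": 0},
    {"gripper": 0,"tx": 0,"ty": 0,"tz": 0,"ax": 0,"ay": 0,"az": 0},
    {"gripper": 0,"tx": 0,"ty": 0,"tz": 0,"ax": 0,"ay": 0,"az": 0}
  ]
}}

```text
t: 9.38
eef_pos: [0.4547, -0.2992, 0.2352]
ee_rot: [-2.309, 1.57, -0.743]
force: [-5.5, 3.8, 18.3]
width: 0.0007
```

{"op": "play_rows", "data": {
  "steps": [
    {"gripper": 0,"tx": -0.2,"ty": 0,"tz": 0,"ax": 0,"ay": 0,"az": 0},
    {"gripper": 0,"tx": -0.5,"ty": 0,"tz": 0,"ax": 0,"ay": 0,"az": 0},
    {"gripper": 0,"tx": -1,"ty": 0,"tz": 0,"ax": 0,"ay": 0,"az": 0},
    {"gripper": 0,"tx": -1,"ty": 0,"tz": 0,"ax": 0,"ay": 0,"az": 0},
    {"gripper": 0,"tx": -1,"ty": 0,"tz": 0,"ax": 0,"ay": 0,"az": 0},
    {"gripper": 0,"tx": -1,"ty": 0,"tz": 0,"ax": 0,"ay": 0,"az": 0},
    {"gripper": 0,"tx": -1,"ty": 0,"tz": 0,"ax": 0,"ay": 0,"az": 0},
    {"gripper": 0,"tx": -1,"ty": 0,"tz": 0,"ax": 0,"ay": 0,"az": 0},
    {"gripper": 0,"tx": -0.2,"ty": 0,"tz": 0,"ax": 0,"ay": 0,"az": 0},
    {"gripper": 0,"tx": 0,"ty": 0,"tz": 0,"ax": 0,"ay": 0,"az": 0},
    {"gripper": 0,"tx": 0,"ty": 0,"tz": 0,"ax": 0,"ay": 0,"az": 0}
  ]
}}

```text
t: 10.3
eef_pos: [0.4544, -0.2989, 0.4055]
ee_rot: [0.126, 1.57, 1.692]
force: [-0.7, -0.3, -0.5]
width: 0.0004
```

```bash
python3 - <<'E'
from h import *
s=telemetry.get_state(); print(s['t'],s['eef_pos'],s['force'],s['q'])
a=optics.grab_frame("scene")[230:330,280:400,::-1]
cv2.imwrite("pics/s4.png",cv2.resize(a,None,fx=5,fy=5,interpolation=cv2.INTER_CUBIC))
E
```

```text
10.3 [ 0.45440049 -0.2989329   0.40551239] [-0.68594615 -0.25455647 -0.52778556] [-2.21731876e-01  1.42860229e-01 -2.76355716e-01 -6.40718309e-04
 -1.15178922e+00 -1.35363612e+00]
```

View pics/s4.png

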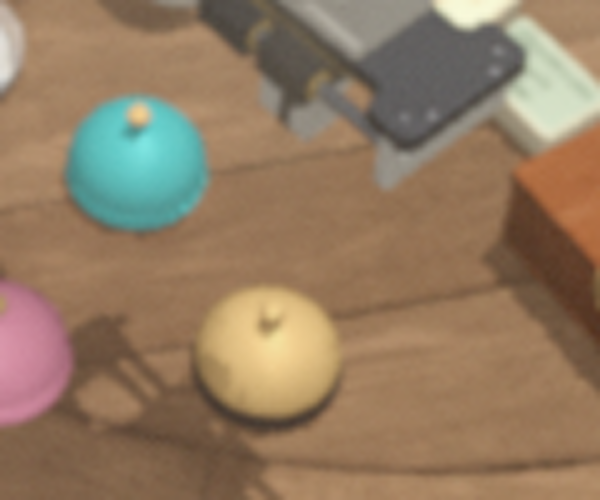

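The brass bell stands in place with its button up (about pixel 334,293 in the full frame). Now on to the red tin.

{"op": "play_rows", "data": {
  "steps": [
    {"gripper": 0,"tx": 0,"ty": -0.05,"tz": 1,"ax": 0,"ay": 0,"az": 0},
    {"gripper": 0,"tx": 0,"ty": -0.05,"tz": 1,"ax": 0,"ay": 0,"az": 0},
    {"gripper": 0,"tx": 0,"ty": -0.05,"tz": 1,"ax": 0,"ay": 0,"az": 0},
    {"gripper": 0,"tx": 0,"ty": -0.05,"tz": 1,"ax": 0,"ay": 0,"az": 0},
    {"gripper": 0,"tx": 0,"ty": -0.05,"tz": 1,"ax": 0,"ay": 0,"az": 0},
    {"gripper": 0,"tx": 0,"ty": -0.05,"tz": 1,"ax": 0,"ay": 0,"az": 0},
    {"gripper": 0,"tx": 0,"ty": -0.05,"tz": 1,"ax": 0,"ay": 0,"az": 0},
    {"gripper": 0,"tx": 0,"ty": -0.05,"tz": 1,"ax": 0,"ay": 0,"az": 0},
    {"gripper": 0,"tx": 0,"ty": -0.05,"tz": 1,"ax": 0,"ay": 0,"az": 0},
    {"gripper": 0,"tx": 0,"ty": -0.05,"tz": 1,"ax": 0,"ay": 0,"az": 0},
    {"gripper": 0,"tx": 0,"ty": -0.05,"tz": 1,"ax": 0,"ay": 0,"az": 0},
    {"gripper": 0,"tx": 0,"ty": -0.05,"tz": 1,"ax": 0,"ay": 0,"az": 0},
    {"gripper": 0,"tx": 0,"ty": -0.05,"tz": 1,"ax": 0,"ay": 0,"az": 0},
    {"gripper": 0,"tx": 0,"ty": -0.05,"tz": 1,"ax": 0,"ay": 0,"az": 0},
    {"gripper": 0,"tx": 0,"ty": -0.05,"tz": 1,"ax": 0,"ay": 0,"az": 0},
    {"gripper": 0,"tx": 0,"ty": -0.05,"tz": 1,"ax": 0,"ay": 0,"az": 0},
    {"gripper": 0,"tx": 0,"ty": -0.05,"tz": 1,"ax": 0,"ay": 0,"az": 0},
    {"gripper": 0,"tx": 0,"ty": -0.05,"tz": 1,"ax": 0,"ay": 0,"az": 0},
    {"gripper": 0,"tx": 0,"ty": -0.05,"tz": 1,"ax": 0,"ay": 0,"az": 0},
    {"gripper": 0,"tx": 0,"ty": 0,"tz": 0,"ax": 0,"ay": 0,"az": 0}
  ]
}}

```text
t: 12.02
eef_pos: [0.4808, 0.1789, 0.4043]
ee_rot: [2.162, 1.569, -2.553]
force: [0.4, -0.5, 0.1]
width: 0.0005
```

```bash
python3 - <<'E'
from h import *
s=telemetry.get_state(); print(s['t'],s['eef_pos'],s['q']); print(R.from_euler('xyz',s['ee_rot']).as_matrix().round(3))
im=optics.grab_frame("wrist"); cv2.imwrite("pics/w5.png",im[:,:,::-1]); c,T=cam("wrist",s)
print(proj(c,T,(.43,.212,.045)))
for k in("tin_fig_top","tin_salt_top"):
  for d in finder.pinpoint(k,"wrist"): r,q=d['location'];print(k,d['confidence'],q,r,ray(c,T,q,r,.045))
E
```

```text
12.0167 [0.48079235 0.17893343 0.4042515 ] [ 7.39318660e-01  9.16829929e-02 -3.39158387e-01 -3.76082937e-04
 -1.14220296e+00 -2.31261183e+00]
[[-0.002 -1.     0.003]
 [-0.001  0.003  1.   ]
 [-1.     0.002 -0.001]]
(np.float64(318.7110252251397), np.float64(131.7210512197163))
tin_fig_top 0.55 317.1 130.9 [0.4292231  0.21042952 0.045     ]
tin_salt_top 0.96 211.2 128.1 [0.42642398 0.10867766 0.045     ]
```

View pics/w5.png

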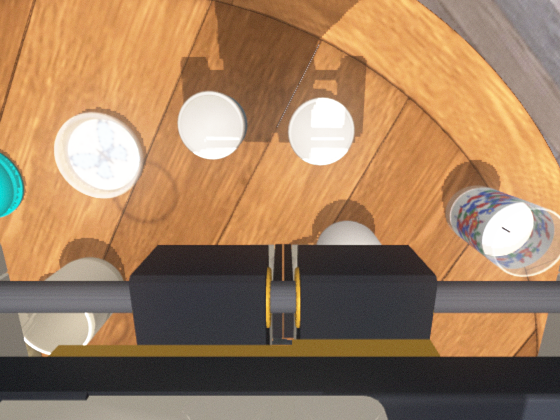

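{"op": "play_rows", "data": {
  "steps": [
    {"gripper": 0,"tx": 0,"ty": 0.7,"tz": 0.45,"ax": 0,"ay": 0,"az": 0},
    {"gripper": 0,"tx": 0,"ty": 0.7,"tz": 0.45,"ax": 0,"ay": 0,"az": 0},
    {"gripper": 0,"tx": 0,"ty": 0.66,"tz": 0.45,"ax": 0,"ay": 0,"az": 0},
    {"gripper": 0,"tx": 0.8,"ty": 0,"tz": 0,"ax": 0,"ay": 0,"az": 0},
    {"gripper": 0,"tx": 1,"ty": 0,"tz": 0,"ax": 0,"ay": 0,"az": 0},
    {"gripper": 0,"tx": 1,"ty": 0,"tz": 0,"ax": 0,"ay": 0,"az": 0},
    {"gripper": 0,"tx": 1,"ty": 0,"tz": 0,"ax": 0,"ay": 0,"az": 0},
    {"gripper": 0,"tx": 1,"ty": 0,"tz": 0,"ax": 0,"ay": 0,"az": 0},
    {"gripper": 0,"tx": 0.6,"ty": 0,"tz": 0,"ax": 0,"ay": 0,"az": 0},
    {"gripper": 0,"tx": 0.4,"ty": 0,"tz": 0,"ax": 0,"ay": 0,"az": 0},
    {"gripper": 0,"tx": 0,"ty": 0,"tz": 0,"ax": 0,"ay": 0,"az": 0},
    {"gripper": 0,"tx": 0,"ty": 0,"tz": 0,"ax": 0,"ay": 0,"az": 0}
  ]
}}

```text
t: 13.17
eef_pos: [0.4292, 0.2088, 0.2608]
ee_rot: [2.486, 1.569, -2.232]
force: [0.7, 0.4, 1.0]
width: -0.0
```

```bash
python3 - <<'E'
from h import *
s=telemetry.get_state(); print(s['t'],s['eef_pos'],s['force'])
im=optics.grab_frame("scene"); cv2.imwrite("pics/s6.png",cv2.resize(im[110:270,150:350,::-1],None,fx=3.5,fy=3.5,interpolation=cv2.INTER_CUBIC))
E
```

```text
13.1667 [0.42920288 0.20882222 0.26076681] [0.67785751 0.4129637  0.98060061]
```

View pics/s6.png

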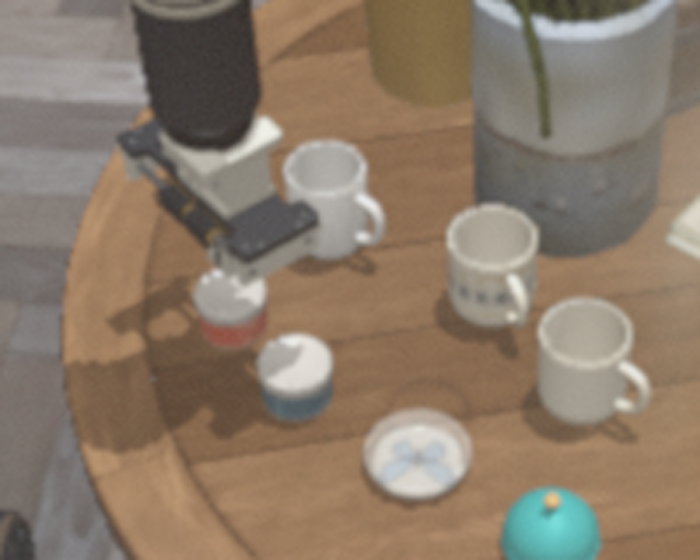

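{"op": "play_rows", "data": {
  "steps": [
    {"gripper": 0,"tx": 0,"ty": 0,"tz": 0.1,"ax": 0,"ay": 0,"az": 0},
    {"gripper": 0,"tx": 0,"ty": 0,"tz": 0,"ax": 0,"ay": 0,"az": 0},
    {"gripper": 0,"tx": 0,"ty": 0,"tz": 0,"ax": 0,"ay": 0,"az": 0},
    {"gripper": 0,"tx": 0,"ty": 0,"tz": 0,"ax": 0,"ay": 0,"az": 0},
    {"gripper": 0,"tx": 0,"ty": 0,"tz": 0,"ax": 0,"ay": 0,"az": 0},
    {"gripper": 0,"tx": 0,"ty": 0,"tz": 0,"ax": 0,"ay": 0,"az": 0},
    {"gripper": 0,"tx": 0,"ty": 0,"tz": 0,"ax": 0,"ay": 0,"az": 0},
    {"gripper": 0,"tx": 0,"ty": 0,"tz": 0,"ax": 0,"ay": 0,"az": 0},
    {"gripper": 0,"tx": 0,"ty": 0,"tz": 0,"ax": 0,"ay": 0,"az": 0},
    {"gripper": 0,"tx": 0,"ty": 0,"tz": 0,"ax": 0,"ay": 0,"az": 0},
    {"gripper": 0,"tx": 0,"ty": 0,"tz": 0,"ax": 0,"ay": 0,"az": 0},
    {"gripper": 0,"tx": 0,"ty": 0,"tz": 0,"ax": 0,"ay": 0,"az": 0},
    {"gripper": 0,"tx": 0,"ty": 0,"tz": 0,"ax": 0,"ay": 0,"az": 0},
    {"gripper": 0,"tx": 0,"ty": 0,"tz": 0,"ax": 0,"ay": 0,"az": 0},
    {"gripper": 0,"tx": 0,"ty": 0,"tz": 0,"ax": 0,"ay": 0,"az": 0},
    {"gripper": 0,"tx": 0,"ty": 0,"tz": 0,"ax": 0,"ay": 0,"az": 0},
    {"gripper": 0,"tx": 0,"ty": 0,"tz": 0,"ax": 0,"ay": 0,"az": 0},
    {"gripper": 0,"tx": 0,"ty": 0,"tz": 0,"ax": 0,"ay": 0,"az": 0},
    {"gripper": 0,"tx": 0,"ty": 0,"tz": 0,"ax": 0,"ay": 0,"az": 0},
    {"gripper": 0,"tx": 0,"ty": 0,"tz": 0,"ax": 0,"ay": 0,"az": 0}
  ]
}}

```text
t: 14.88
eef_pos: [0.4293, 0.2122, 0.2612]
ee_rot: [-0.953, 1.571, 0.613]
force: [-0.4, -0.0, -0.1]
width: 0.0002
```

{"op": "play_rows", "data": {
  "steps": [
    {"gripper": 0,"tx": 0,"ty": 0,"tz": 0,"ax": 0,"ay": 0,"az": 0},
    {"gripper": 0,"tx": 0,"ty": 0,"tz": 0,"ax": 0,"ay": 0,"az": 0},
    {"gripper": 0,"tx": 0,"ty": 0,"tz": 0,"ax": 0,"ay": 0,"az": 0},
    {"gripper": 0,"tx": 0,"ty": 0,"tz": 0,"ax": 0,"ay": 0,"az": 0},
    {"gripper": 0,"tx": 0,"ty": 0,"tz": 0,"ax": 0,"ay": 0,"az": 0},
    {"gripper": 0,"tx": 0,"ty": 0,"tz": 0,"ax": 0,"ay": 0,"az": 0},
    {"gripper": 0,"tx": 0,"ty": 0,"tz": 0,"ax": 0,"ay": 0,"az": 0},
    {"gripper": 0,"tx": 0,"ty": 0,"tz": 0,"ax": 0,"ay": 0,"az": 0}
  ]
}}

```text
t: 15.55
eef_pos: [0.4293, 0.2122, 0.2612]
ee_rot: [2.543, 1.571, -2.174]
force: [-0.8, 0.5, 0.4]
width: -0.0001
```

{"op": "play_rows", "data": {
  "steps": [
    {"gripper": 0,"tx": -0.8,"ty": 0,"tz": 0,"ax": 0,"ay": 0,"az": 0},
    {"gripper": 0,"tx": -1,"ty": 0,"tz": 0,"ax": 0,"ay": 0,"az": 0},
    {"gripper": 0,"tx": -1,"ty": 0,"tz": 0,"ax": 0,"ay": 0,"az": 0},
    {"gripper": 0,"tx": -1,"ty": 0,"tz": 0,"ax": 0,"ay": 0,"az": 0},
    {"gripper": 0,"tx": -1,"ty": 0,"tz": 0,"ax": 0,"ay": 0,"az": 0},
    {"gripper": 0,"tx": -0.96,"ty": 0,"tz": 0,"ax": 0,"ay": 0,"az": 0},
    {"gripper": 0,"tx": 0,"ty": -0.47,"tz": -0.85,"ax": 0,"ay": 0,"az": 0},
    {"gripper": 0,"tx": 0,"ty": -0.47,"tz": -0.85,"ax": 0,"ay": 0,"az": 0},
    {"gripper": 0,"tx": 0,"ty": -0.47,"tz": -0.85,"ax": 0,"ay": 0,"az": 0},
    {"gripper": 0,"tx": 0,"ty": -0.47,"tz": -0.85,"ax": 0,"ay": 0,"az": 0},
    {"gripper": 0,"tx": 0,"ty": -0.47,"tz": -0.85,"ax": 0,"ay": 0,"az": 0},
    {"gripper": 0,"tx": 0,"ty": -0.47,"tz": -0.85,"ax": 0,"ay": 0,"az": 0},
    {"gripper": 0,"tx": 0,"ty": 0,"tz": 0,"ax": 0,"ay": 0,"az": -1},
    {"gripper": 0,"tx": 0,"ty": 0,"tz": 0,"ax": 0,"ay": 0,"az": -1},
    {"gripper": 0,"tx": 0,"ty": 0,"tz": 0,"ax": 0,"ay": 0,"az": -1},
    {"gripper": 0,"tx": 0,"ty": 0,"tz": 0,"ax": 0,"ay": 0,"az": -1},
    {"gripper": 0,"tx": 0,"ty": 0,"tz": 0,"ax": 0,"ay": 0,"az": 0},
    {"gripper": 0,"tx": 0,"ty": 0,"tz": 0,"ax": 0,"ay": 0,"az": 0}
  ]
}}

```text
t: 17.05
eef_pos: [0.4979, 0.0834, 0.4046]
ee_rot: [-1.575, 1.156, -0.008]
force: [-0.5, -0.2, 0.7]
width: 0.0003
```

```bash
python3 - <<'E'
from h import *
s=telemetry.get_state(); print(s['t'],s['eef_pos'],s['q'],s['force']); M=R.from_euler('xyz',s['ee_rot']).as_matrix();print(M.round(3)); print(s['eef_pos']+.159*M[:,0])
im=optics.grab_frame("wrist"); cv2.imwrite("pics/w7.png",im[:,:,::-1]); c,T=cam("wrist",s)
print(proj(c,T,(.626,.084,.082)))
for d in finder.pinpoint("mug_pavilion_mouth","wrist"): r,q=d['location'];print(d['confidence'],q,r,ray(c,T,q,r,.082))
im=optics.grab_frame("scene"); cv2.imwrite("pics/s7.png",im[:,:,::-1])
im=optics.grab_frame("top"); cv2.imwrite("pics/t7.png",im[:,:,::-1])
E
```

```text
17.05 [0.4979494  0.08340421 0.40456901] [ 0.62442764 -0.05258335 -0.68480112  0.41174559 -0.63837095 -2.49499482] [-0.47246246 -0.23323422  0.68994449]
[[ 0.403 -0.915  0.005]
 [-0.003  0.003  1.   ]
 [-0.915 -0.403 -0.002]]
[0.56206067 0.08286585 0.25906831]
(np.float64(285.6562671968306), np.float64(172.5514044396312))
0.61 290.5 176.8 [0.63096875 0.0886912  0.082     ]
0.55 139.9 166.1 [ 0.61833348 -0.05369531  0.082     ]
```

View pics/w7.png

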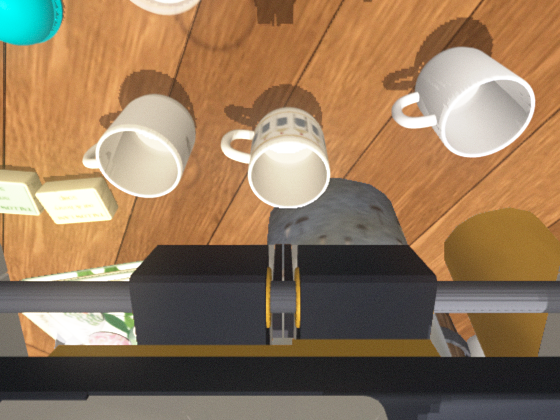

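View pics/s7.png

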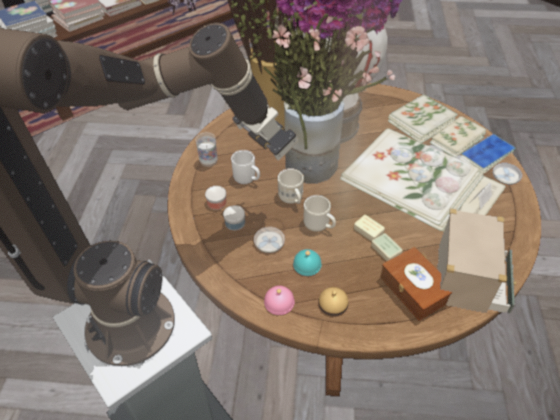

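View pics/t7.png

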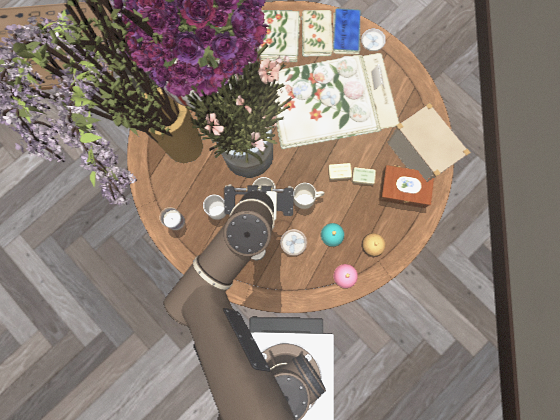

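{"op": "play_rows", "data": {
  "steps": [
    {"gripper": 0,"tx": 0.6,"ty": -0.04,"tz": 0.02,"ax": 0,"ay": 0,"az": 0},
    {"gripper": 0,"tx": 0.9,"ty": -0.04,"tz": 0.02,"ax": 0,"ay": 0,"az": 0},
    {"gripper": 0,"tx": 0.9,"ty": -0.04,"tz": 0.02,"ax": 0,"ay": 0,"az": 0},
    {"gripper": 0,"tx": 0.9,"ty": -0.04,"tz": 0.02,"ax": 0,"ay": 0,"az": 0},
    {"gripper": 0,"tx": 0.9,"ty": -0.04,"tz": 0.02,"ax": 0,"ay": 0,"az": 0},
    {"gripper": 0,"tx": 0.6,"ty": -0.04,"tz": 0.02,"ax": 0,"ay": 0,"az": 0},
    {"gripper": 0,"tx": 0.4,"ty": 0,"tz": 0,"ax": 0,"ay": 0,"az": 0},
    {"gripper": 0,"tx": 0,"ty": 0,"tz": 0,"ax": 0,"ay": 0,"az": 0},
    {"gripper": 0,"tx": 0,"ty": 0,"tz": 0,"ax": 0,"ay": 0,"az": 0}
  ]
}}

```text
t: 18.0
eef_pos: [0.5585, 0.0865, 0.2885]
ee_rot: [-1.574, 1.153, -0.01]
force: [-0.6, -0.1, -0.4]
width: 0.0007
```

```bash
python3 - <<'E'
from h import *
s=telemetry.get_state(); print(s['t'],s['eef_pos'],s['force']); M=R.from_euler('xyz',s['ee_rot']).as_matrix(); print(s['eef_pos']+.159*M[:,0],M[:,0])
im=optics.grab_frame("wrist"); cv2.imwrite("pics/w8.png",im[:,:,::-1])
im=optics.grab_frame("scene"); cv2.imwrite("pics/s8.png",cv2.resize(im[100:260,190:390,::-1],None,fx=3.5,fy=3.5,interpolation=cv2.INTER_CUBIC))
E
```

```text
18.0 [0.55853159 0.08646688 0.28847628] [-0.58978796 -0.07853001 -0.40483616]
[0.62302695 0.08583792 0.14314578] [ 0.40563121 -0.00395572 -0.91402827]
```

View pics/w8.png

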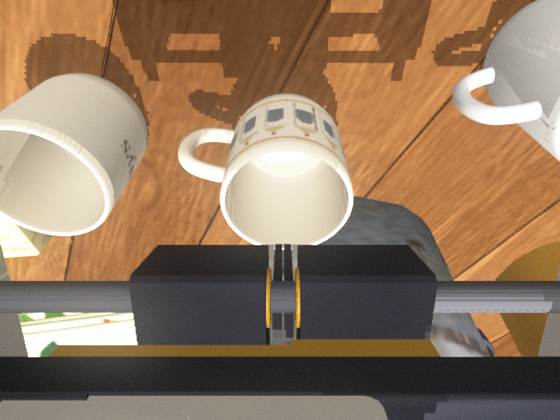

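View pics/s8.png

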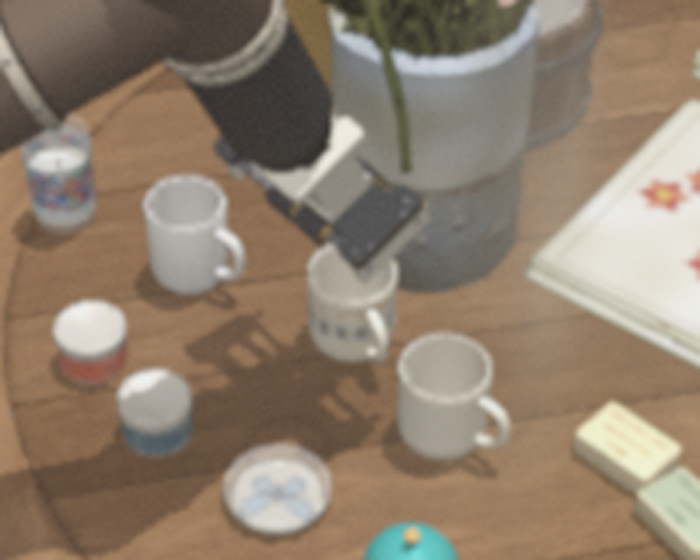

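```bash
python3 - <<'E'
from h import *
s=telemetry.get_state(); c,T=cam("wrist",s)
a=ray(c,T,287,151,.082);b=ray(c,T,287,245,.082);l=ray(c,T,221,195,.082);r=ray(c,T,352,195,.082);print(a,b,l,r,(a+b)/2,(l+r)/2)
E
```

```text
[0.5948579 0.088038  0.082    ] [0.66718306 0.08829918 0.082     ] [0.62450692 0.04942841 0.082     ] [0.62484618 0.12627384 0.082     ] [0.63102048 0.08816859 0.082     ] [0.62467655 0.08785113 0.082     ]
```

{"op": "play_rows", "data": {
  "steps": [
    {"gripper": 0,"tx": 0,"ty": 0,"tz": 0,"ax": 0,"ay": 0,"az": 0},
    {"gripper": 0,"tx": 0,"ty": 0,"tz": 0,"ax": 0,"ay": 0,"az": 0},
    {"gripper": 0,"tx": 0,"ty": 0,"tz": 0,"ax": 0,"ay": 0,"az": 0},
    {"gripper": 0,"tx": 0,"ty": 0,"tz": 0,"ax": 0,"ay": 0,"az": 0},
    {"gripper": 0,"tx": 0,"ty": 0,"tz": 0,"ax": 0,"ay": 0,"az": 0},
    {"gripper": 0,"tx": 0,"ty": 0,"tz": 0,"ax": 0,"ay": 0,"az": 0},
    {"gripper": 0,"tx": 0,"ty": 0,"tz": 0,"ax": 0,"ay": 0,"az": 0},
    {"gripper": 0,"tx": 0,"ty": 0,"tz": 0,"ax": 0,"ay": 0,"az": 0},
    {"gripper": 0,"tx": 0,"ty": 0,"tz": 0,"ax": 0,"ay": 0,"az": 0},
    {"gripper": 0,"tx": 0,"ty": 0,"tz": 0,"ax": 0,"ay": 0,"az": 0},
    {"gripper": 0,"tx": 0,"ty": 0,"tz": 0,"ax": 0,"ay": 0,"az": 0},
    {"gripper": 0,"tx": 0,"ty": 0,"tz": 0,"ax": 0,"ay": 0,"az": 0},
    {"gripper": 0,"tx": 0,"ty": 0,"tz": 0,"ax": 0,"ay": 0,"az": 0},
    {"gripper": 0,"tx": 0,"ty": 0,"tz": 0,"ax": 0,"ay": 0,"az": 0},
    {"gripper": 0,"tx": 0,"ty": 0,"tz": 0,"ax": 0,"ay": 0,"az": 0},
    {"gripper": 0,"tx": 0,"ty": 0,"tz": 0,"ax": 0,"ay": 0,"az": 0},
    {"gripper": 0,"tx": 0,"ty": 0,"tz": 0,"ax": 0,"ay": 0,"az": 0},
    {"gripper": 0,"tx": 0,"ty": 0,"tz": 0,"ax": 0,"ay": 0,"az": 0},
    {"gripper": 0,"tx": 0,"ty": 0,"tz": 0,"ax": 0,"ay": 0,"az": 0},
    {"gripper": 0,"tx": 0,"ty": 0,"tz": 0,"ax": 0,"ay": 0,"az": 0}
  ]
}}

```text
t: 19.77
eef_pos: [0.5575, 0.0871, 0.2888]
ee_rot: [-1.571, 1.152, -0.005]
force: [-0.2, -0.0, -0.1]
width: -0.0
```

{"op": "play_rows", "data": {
  "steps": [
    {"gripper": 0,"tx": 0,"ty": 0,"tz": 0,"ax": 0,"ay": 0,"az": 0},
    {"gripper": 0,"tx": 0,"ty": 0,"tz": 0,"ax": 0,"ay": 0,"az": 0},
    {"gripper": 0,"tx": 0,"ty": 0,"tz": 0,"ax": 0,"ay": 0,"az": 0},
    {"gripper": 0,"tx": 0,"ty": 0,"tz": 0,"ax": 0,"ay": 0,"az": 0},
    {"gripper": 0,"tx": 0,"ty": 0,"tz": 0,"ax": 0,"ay": 0,"az": 0},
    {"gripper": 0,"tx": 0,"ty": 0,"tz": 0,"ax": 0,"ay": 0,"az": 0},
    {"gripper": 0,"tx": 0,"ty": 0,"tz": 0,"ax": 0,"ay": 0,"az": 0},
    {"gripper": 0,"tx": 0,"ty": 0,"tz": 0,"ax": 0,"ay": 0,"az": 0}
  ]
}}

```text
t: 20.43
eef_pos: [0.5575, 0.0872, 0.2888]
ee_rot: [-1.571, 1.152, -0.005]
force: [-0.7, -0.1, 0.1]
width: 0.0006
```

```bash
python3 -c "
from station import job_done; print(job_done())"
```

```text
the job is handed in; nothing more can be done
None
```

I rang the brass bell, pointed at the red tin and then at the patterned mug, and handed the job in while still pointing at the mug. The run took about 20 s. No verdict was reported.

- **Bell:** I pressed the button with the closed fingertips until it bottomed out. The force rose about 2 N per mm, then to 18 N at the stop. The picture afterwards showed the bell upright in its place with the button up.
- **Red tin:** I pointed straight down about 2–3 mm from the middle of the lid, with the grasp point about 57 mm above it. I held this for over 2 s.
- **Patterned mug:** I held over it for 2.4 s. The last check put the grasp point about 6–8 mm from the middle of the mouth and 61 mm above the rim, with no force on the tool.
- **Tilt at the mug:** I tilted the tool about 24° from vertical there, to keep the arm clear of the flowers behind it. That is not literally straight down, but it is inside the judged 45°.
- **Where readings disagreed:** Estimates of the tin and mug positions differed by 5–10 mm between views, and the finder sometimes gave look-alike or wrong hits. I settled these by looking at the pictures.
- **Other goods:** None looked moved in the pictures. I did not measure their positions again at the end.

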